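# Bring the balance tube to the rotor and hold it over its place

### The arm

A 6-joint arm with a two-finger parallel gripper is mounted at the origin on the work surface; the furniture and walls round the work are solid. World frame = base frame: x ahead of the robot, y to its left, z up, the work surface at z = 0. Lengths are in m, angles in degrees, forces in N, time in s.
With the tool pointing down it reaches from about 0.375 to 0.75 m from the base axis. Payload 9 kg.
Tool frame: the origin (TCP) lies where the fingers leave the gripper's body, on its centre line; the fingertips stand 73 mm ahead of it and the grasp point (between the pads) lies 54 mm ahead of it (robot.tip_reach is the distance from the TCP to the fingertips, in m); z points along the fingers, y is the direction in which the jaws open and shut (so a half turn about z gives the same grasp; the last joint's range is limited). The gripper opens to 85 mm and grips with 20 to 120 N. Pads are 22 mm wide; open, the fingers measure 114 mm over their backs; the gripper's body (76 mm by 85 mm) begins 54 mm behind the grasp point. The pads swing forward as they close: fully open they stand 13 mm farther back than shut.
Start: joints at [-86.671, 5.964, 5.575, 89.605, 0, 77.527], TCP at [0.163, -0.577, 0.304] pointing down, gripper open.
Joint ranges: [-171.21, 171.21], [-48.23, 106.86], [-62.78, 66.21], [-105.2, 120.99], [-86.42, 89.51], [-180, 180]. Speed limits (degrees/s): [127.2, 127.2, 147.25, 180, 180, 180].

### API

Orientations are given as [roll, pitch, yaw] about the fixed x, y, z axes, in that order (R = Rz(yaw) Ry(pitch) Rx(roll)).
In Python, from plant import robot gives the robot as it stands. Calls block until the motion is done:
- robot.move_pose(position, orientation): joint-space move of the TCP to a pose.
- robot.line_to(position, vel=0.15, rotation=None, guard=None): straight line of the TCP; rotation=None keeps the orientation; vel is the mean speed in m/s. With guard (N) it stops when the force on the tool has changed by that much, and returns True; else False.
- robot.goto_joints(angles): joint-space move.
- robot.set_gripper(opening): finger opening in m; the grip force is fixed at half the most; returns when the fingers have stopped.
- robot.pause(seconds).
- robot.ik(position, orientation): joint angles nearest the present ones, or None.
- robot.observe(): the state.
- robot.grab_frame(name): name is "side" or "top" or "wrist"; returns the picture (384x512x3 uint8, blue, green, red); there is no depth.
- robot.get_calibration(name): a dict with "vertical_fov" (degrees; the focal length in pixels is half the picture's height over the tangent of half this angle, whatever the lens; pixels are square), "cx", "cy" (the principal point, pixels), "rvec" (rotation vector, rad) and "tvec" (3), from world to camera coordinates, as OpenCV has them. Camera axes: x right, y down, z forward; pixel columns grow to the right and rows downward; lengths in m; the calibration is good to about 2 mm. A picture is of the moment at which its call begins: read the wrist's pose just before it. get_calibration takes no time and is no camera call; for the wrist camera it gives the pose at the moment of the call.
A pose or a line that the arm cannot do raises robot.IKError and nothing moves.
- robot.job_done(): hands the job in, once; it reports no verdict.
The state is a dict: "time": time; "q": joint angles; "qvel": joint speeds; "joint_torque": joint torques, N m; "tool_pos": TCP position; "tcp_rot": TCP orientation; "ft_force": force on the tool from outside, world axes, zero at the start; "torque": the same for the moment, N m; "gripper_width": finger opening in m.
Only numpy, scipy, OpenCV 4.12 (cv2) and the standard library are available. Lean on these libraries where they do the work, as an engineer would, in place of code of your own. Each camera call takes 0.05 s, during which the arm holds its last target. There are 200 camera calls.

### The job

The rotor of the open centrifuge carries one long conical tube with nothing to balance it. Take its match from the three tubes in the grey rack, carry it past the bottles and over the centrifuge's rim, and stop with it in line with the slanted sleeve straight opposite that lone tube, its tip about a centimetre out from the sleeve's mouth: do not touch the centrifuge, turn the rotor or disturb the other tubes and the bottles. Finish while holding it there, so that I can check the pair before it goes in.

Things in the scene. Friction and masses are not known exactly. Their poses are not given: they have to be found in the camera images.
- tall_tube: The tube to bring: translucent, 117 mm long, conical, standing upright in a hole of the grey rack, tip 6 mm above the worktop. Body 17 mm in diameter (lowest 22 mm taper to a 7 mm flat tip); grey ribbed cap 22 mm in diameter, the top 16 mm. 13 to 27 g. Round: any grip yaw will do. Origin at the centre of its tip, z along the tube to the cap.
- tall_cap (a point): Centre of the top of the tall tube's cap, 117 mm from its tip.
- mid_tube: Another tube in the rack, same diameters and cap but 96 mm long, with a round bottom; not the partner, leave it standing. Origin at its bottom tip, z up along the tube.
- short_tube: Another tube in the rack, same diameters and cap but 75 mm long, with a round bottom; not the partner, leave it standing. Origin at its bottom tip, z up along the tube.
- rack: Grey rack fixed to the worktop, 92 x 150 x 66 mm (x, y, z): two rows of three 19 mm holes, 44 mm apart in its x, 46 mm in its y; upper plate's top 65 mm high. Tubes stand in three holes, never in neighbouring ones (64 mm or more apart). Origin at the centre of its underside, z up.
- centrifuge: Bench centrifuge fixed to the worktop: housing 270 x 270 mm, control panel in front (-x) reaching 170 mm from the centre; deck 125 mm high (front latch plate to 133 mm) with a round opening 232 mm wide. Lid fixed open at the back (+x), leaning back, top 0.4 m high; a gas strut on the left (+y). Origin under the rotor's axis at worktop level, z up.
- rotor_top (a point): Top of the rotor's knob, on the turning axis, 123 mm high. Six-place rotor, turning freely; sleeve mouths on a circle of 58 mm radius, 106 mm high, sleeves leaning 30 degrees, mouths towards the axis. One holds the lone tall tube (top 146 mm high), one opposite pair holds short tubes (tops 121 mm); the other pair and the sleeve opposite the lone tube are empty.
- open_sleeve (a point): The empty steel sleeve opposite the lone tall tube, on the rotor's half away from the robot. Origin at the centre of its mouth, z along the bore, out of the mouth: 30 degrees from vertical, leaning straight towards the rotor's axis, so roughly towards the robot. Bore 23 mm wide at the mouth, 19.5 mm below its flange, 80 mm deep; flange 28 mm outside. Turns with the rotor.
- bottle_near: Closed white reagent bottle, 45 mm wide, 90 mm high, standing between rack and centrifuge, nearer to the robot. Origin at the centre of its underside.
- bottle_far: Closed white reagent bottle, 45 mm wide, 90 mm high, standing between rack and centrifuge, farther from the robot. Origin at the centre of its underside.

How it is judged:
By the outcome, as a careful person would: the job done as asked, in the order asked, and still so for the second after the job is handed in, while the arm keeps its last pose, push and grip.
It also fails if it takes over 45 s, if anything falls off the work surface, if the arm or the gripper's body presses on something with over 40 N, if the wrist force passes 120 N, or if a joint passes its speed limit or range.

## Working session

There is one attempt and no reset: what is moved stays moved. The work goes in short steps, each a Python script; the robot and the scene stay as the last script left them, time stands still between calls to the robot, and variables do not carry over. Pictures are saved under pics/ and viewed, about 8 in all and at most 12, crops included, and the job is handed in when it is done.

```bash
mkdir -p pics
cat > h.py <<'E'
import numpy as np, cv2
from scipy.spatial.transform import Rotation as Ro
from plant import robot
def cal(n):
    c=robot.get_calibration(n); f=192/np.tan(np.radians(c["vertical_fov"]/2))
    K=np.array([[f,0,c["cx"]],[0,f,c["cy"]],[0,0,1]]); return K,np.array(c["rvec"],float).ravel(),np.array(c["tvec"],float).ravel(),c
def ray(c,uv):
    K,r,t,_=c; R=Ro.from_rotvec(r).as_matrix(); d=R.T@np.linalg.inv(K)@np.array([uv[0],uv[1],1.]); return -R.T@t,d/np.linalg.norm(d)
def atz(c,uv,z):
    o,d=ray(c,uv); return o+d*(z-o[2])/d[2]
def proj(c,P):
    K,r,t,_=c; return cv2.projectPoints(np.atleast_2d(np.array(P,float)),r,t,K,None)[0][:,0]
E
python3 - <<'E'
from h import *
for n in("top","side"):
    print(n,cal(n)[3]); cv2.imwrite(f"pics/{n}0.png",robot.grab_frame(n))
print(robot.observe())
E
```

```text
top {'vertical_fov': 56.19622462220439, 'cx': 255.46742636934368, 'cy': 200.92747430010988, 'rvec': array([ 2.1495663 , -2.10320493,  0.14907796]), 'tvec': array([-0.06659217,  0.50988997,  0.93512965])}
side {'vertical_fov': 52.62767110534468, 'cx': 250.55576718607665, 'cy': 187.21535302328542, 'rvec': array([ 2.24891353, -0.24658855,  0.11305758]), 'tvec': array([-0.51444063,  0.10373468,  0.88766061])}
{'time': 0.1, 'q': array([-8.66707104e+01,  5.99506756e+00,  5.53206039e+00,  8.96065280e+01,
        8.99993532e-04,  7.75264768e+01]), 'qvel': array([-0.05875982, -0.09626688,  0.13987896,  0.11939265,  0.07488294,
        0.02687068]), 'joint_torque': array([ 5.49286546e-03, -5.58210254e+01,  5.04717851e+01,  1.29897016e-02,
       -3.52414336e-04, -1.27900378e-05]), 'tool_pos': array([ 0.16339373, -0.57709339,  0.30320661]), 'tcp_rot': array([-1.79932301e+02, -1.58975268e-02,  1.58028029e+01]), 'ft_force': array([ 0.02392079, -0.56292154,  0.63100163]), 'torque': array([0.02981967, 0.01305504, 0.00725808]), 'gripper_width': 0.08583537927157607}
```

View pics/top0.png

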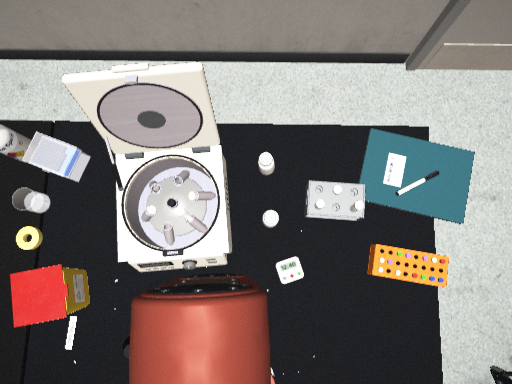

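View pics/side0.png

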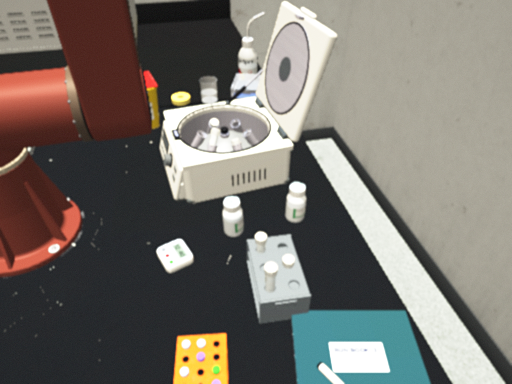

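Top view: rack around (336,200) with three tubes, the bottles at (266,162) and (270,218), and the centrifuge around (172,203). I'll enlarge both views.

Run:
```python
from h import *
a=cv2.imread("pics/top0.png");b=cv2.imread("pics/side0.png")
def crop(i,x,y,w,h,s): return cv2.resize(i[y:y+h,x:x+w],None,fx=s,fy=s,interpolation=cv2.INTER_CUBIC)
c1=crop(a,110,140,130,100,6)
cv2.imwrite("pics/c1.png",c1)
c2=crop(a,300,170,80,60,5); c3=crop(b,235,225,80,100,4)
o=np.zeros((400,720+10,3),np.uint8); o[:300,:400]=c2; o[:400,405:725]=c3
cv2.imwrite("pics/c2.png",o)
T=cal("top");S=cal("side")
print(proj(T,[[.163,-.577,.25],[0,0,0],[.5,0,0],[.5,-.4,0]]),proj(S,[[.5,0,0],[.5,-.4,0]]))
print("cam",ray(T,(255,200))[0],ray(S,(255,200))[0])
```

```text
[[516.53207267 365.14733993]
 [229.85880623 397.01027371]
 [236.04657934 206.7967651 ]
 [378.75482832 209.68930924]] [[240.07034906 200.93936802]
 [285.42172467 351.27506527]]
cam [ 0.35377117 -0.07895067  1.00374425] [ 0.37036403 -0.71582335  0.64325642]
```

View pics/c1.png

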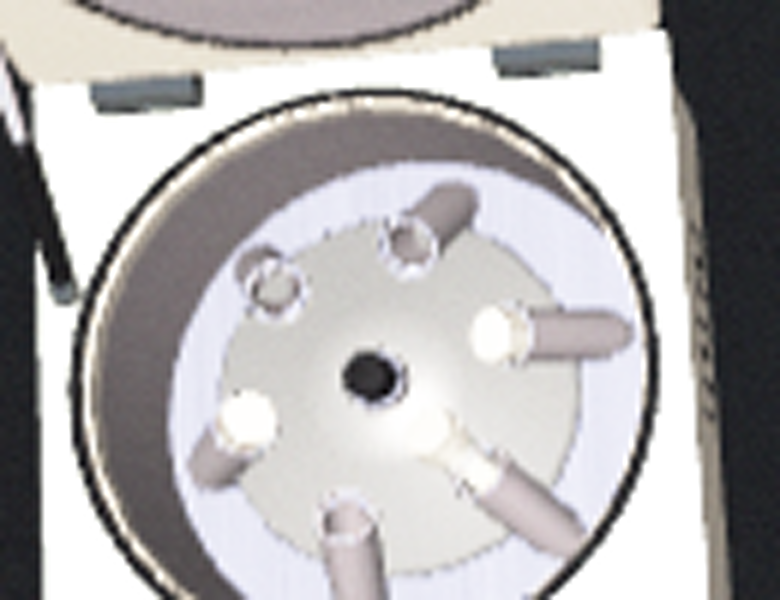

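View pics/c2.png

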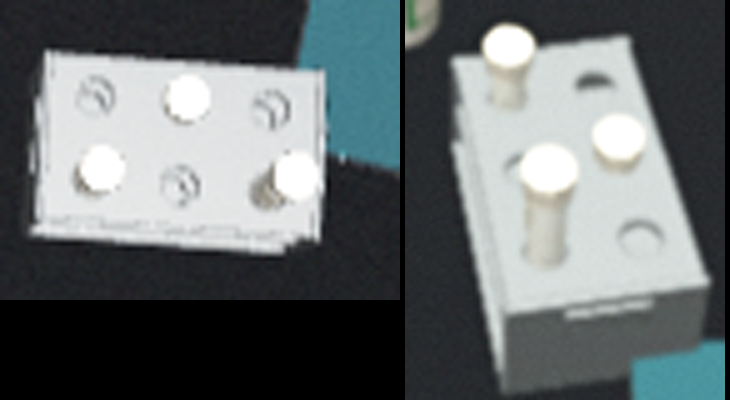

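Lone tube is at lower right of the rotor, so its opposite is the upper-left empty mouth at top-view pixel (155.8,188.3). The tall tube is the rack's lower-right one, with its cap at (359.4,205.2) in top and (270.8,267) in side.

Run:
```python
from h import *
from scipy.optimize import least_squares
T=cal("top");S=cal("side")
t=lambda x,y:(110+x/6,140+y/6)
m=[t(275,290),t(410,243),t(347,520)]; k=t(370,373)
def pts(p): 
    # p: cx,cy,phi ; empty mouths at phi, phi-60 , phi-60+180
    a=[p[2],p[2]-np.pi/3,p[2]+2*np.pi/3]
    return [[p[0]+.058*np.cos(x),p[1]+.058*np.sin(x),.106] for x in a]+[[p[0],p[1],.123]]
k0=atz(T,k,.123); m0=atz(T,m[0],.106)
print("knob",k0); 
for q in m: print(atz(T,q,.106)-k0)
p0=[k0[0],k0[1],np.arctan2(*(m0-k0)[1::-1])]
r=least_squares(lambda p:(proj(T,pts(p))-np.array(m+[k])).ravel(),p0)
print(r.x,np.degrees(r.x[2]),r.fun)
print("sleeve",pts(r.x)[0])
print("side proj of pts",proj(S,pts(r.x)))
a=atz(T,(359.4,205.2),.123); b=atz(S,(270.75,267),.123); print("cap",a,b)
print("bottles",[atz(T,u,.09) for u in((265.5,157),(270.5,218))],[atz(S,u,.0875) for u in ((297,187),(232,201))])
cap=(a+b)/2
for z,h in((.32,'look'),(.110+.054,'grasp')):
  for yaw in(-90,-60,-30,0,15,45,90,120): print(h,yaw,robot.ik([cap[0],cap[1],z],[180,0,yaw]))
```

```text
knob [0.49045543 0.15138691 0.123     ]
[ 0.03764209  0.04737487 -0.017     ]
[ 0.05922695 -0.00928678 -0.017     ]
[-0.05986189  0.01030051 -0.017     ]
[0.49047499 0.15224328 0.8856392 ] 50.743388375252124 [ 0.59927961  0.36474276 -0.35980948  0.74211485  0.11105581 -1.04561629
 -0.34091726 -0.01458859]
sleeve [np.float64(0.5271770818505841), np.float64(0.19715381844600458), 0.106]
side proj of pts [[234.9576256  123.37033797]
 [246.48910234 132.76261238]
 [202.10347047 134.15993484]
 [224.05131328 127.81341494]]
cap [ 0.49227381 -0.31368103  0.123     ] [ 0.49290796 -0.31298124  0.123     ]
bottles [array([ 0.620597  , -0.08026622,  0.09      ]), array([ 0.45979287, -0.09607994,  0.09      ])] [array([ 0.61672124, -0.07891393,  0.0875    ]), array([ 0.46532505, -0.09376265,  0.0875    ])]
look -90 [ -45.28612099    3.36030308    4.51449765   91.15419457    0.
 -135.28612099]
look -60 [ -45.28612099    3.36030308    4.51449765   91.15419457    0.
 -165.28612099]
look -30 [-45.28612099   3.36030308   4.51449765  91.15419457   0.
 164.71387901]
look 0 [-45.28612099   3.36030308   4.5
[... 336 characters left out ...]
.15419457   0.
  14.71387901]
grasp -90 [ -45.28612099    4.39420975  -10.6566331    74.94915716    0.
 -135.28612099]
grasp -60 [ -45.28612099    4.39420975  -10.6566331    74.94915716    0.
 -165.28612099]
grasp -30 [-45.28612099   4.39420975 -10.6566331   74.94915716   0.
 164.71387901]
grasp 0 [-45.28612099   4.39420975 -10.6566331   74.94915716   0.
 134.71387901]
grasp 15 [-45.28612099   4.39420975 -10.6566331   74.94915716   0.
 119.71387901]
grasp 45 [-45.28612099   4.39420975 -10.6566331   74.94915716   0.
  89.71387901]
grasp 90 [-45.28612099   4.39420975 -10.6566331   74.94915716   0.
  44.71387901]
grasp 120 [-45.28612099   4.39420975 -10.6566331   74.94915716   0.
  14.71387901]
```

```bash
cat >> h.py <<'E'
AX=np.array([0.4905,0.1522]); PHI=np.radians(50.74)
MOUTH=np.array([AX[0]+.058*np.cos(PHI),AX[1]+.058*np.sin(PHI),.106])
SZ=np.array([-.5*np.cos(PHI),-.5*np.sin(PHI),np.sqrt(.75)])
def toolR(psi,sz=SZ):
    z=-sz; base=np.cross(z,[0,0,1.]); base/=np.linalg.norm(base)   # horizontal, perp. to lean plane
    y=Ro.from_rotvec(z*np.radians(psi)).apply(base); return np.column_stack([np.cross(y,z),y,z])
def rpy(R): return Ro.from_matrix(R).as_euler('xyz',degrees=True)
E
python3 - <<'E'
from h import *
np.set_printoptions(precision=1,suppress=True)
for psi in range(-180,180,30):
    R=toolR(psi); print(psi,rpy(R),*[robot.ik(list(MOUTH+SZ*(d+.158)),list(rpy(R))) for d in(.01,.1)])
robot.move_pose([0.4926-.0,-.3133,.33],[180,0,90])
n="wrist";np.save("w1.npy",np.array([0]))
c=cal(n); import pickle; pickle.dump(c,open("w1.pkl","wb")); f=robot.grab_frame(n)
cv2.imwrite("pics/w1.png",f)
print(c[3], proj(c,[[.4926,-.3133,.123],[.4926,-.3133,.065]]),robot.observe()["time"],robot.observe()["tool_pos"])
E
```

```text
-180 [ 180.    30.  -129.3] [-12.7 -37.4 -39.9  73.   26.6 -60. ] [-19.1 -40.4 -33.4  85.8  28.  -67.1]
-150 [ 163.9   25.7 -163. ] [-12.7 -37.4 -39.9  73.   26.6 -30. ] [-19.1 -40.4 -33.4  85.8  28.  -37.1]
-120 [153.4  14.5 167.3] [-12.7 -37.4 -39.9  73.   26.6   0. ] [-19.1 -40.4 -33.4  85.8  28.   -7.1]
-90 [150.    0.  140.7] [-12.7 -37.4 -39.9  73.   26.6  30. ] [-19.1 -40.4 -33.4  85.8  28.   22.9]
-60 [153.4 -14.5 114.2] [-12.7 -37.4 -39.9  73.   26.6  60. ] [-19.1 -40.4 -33.4  85.8  28.   52.9]
-30 [163.9 -25.7  84.4] [-12.7 -37.4 -39.9  73.   26.6  90. ] [-19.1 -40.4 -33.4  85.8  28.   82.9]
0 [180.  -30.   50.7] [-12.7 -37.4 -39.9  73.   26.6 120. ] [-19.1 -40.4 -33.4  85.8  28.  112.9]
30 [-163.9  -25.7   17. ] [-12.7 -37.4 -39.9  73.   26.6 150. ] [-19.1 -40.4 -33.4  85.8  28.  142.9]
60 [-153.4  -14.5  -12.7] [ -12.7  -37.4  -39.9   73.    26.6 -180. ] [-19.1 -40.4 -33.4  85.8  28.  172.9]
90 [-150.     0.   -39.3] [ -12.7  -37.4  -39.9   73.    26.6 -150. ] [ -19.1  -40.4  -33.4   85.8   28.  -157.1]
120 [-153.4   14.5  -65.8] [ -12.7  -37.4  -39.9   73.    26.6 -120. ] [ -19.1  -40.4  -33.4   85.8   28.  -127.1]
150 [-163.9   25.7  -95.6] [-12.7 -37.4 -39.9  73.   26.6 -90. ] [-19.1 -40.4 -33.4  85.8  28.  -97.1]
{'vertical_fov': 68.14566653333671, 'cx': 254.85547022723716, 'cy': 192.3216291491227, 'rvec': array([-2.9,  0. , -0. ]), 'tvec': array([-0.5, -0.3,  0.3])} [[255.1 183.6]
 [255.1 172.3]] 1.7083 [ 0.5 -0.3  0.3]
```

View pics/w1.png

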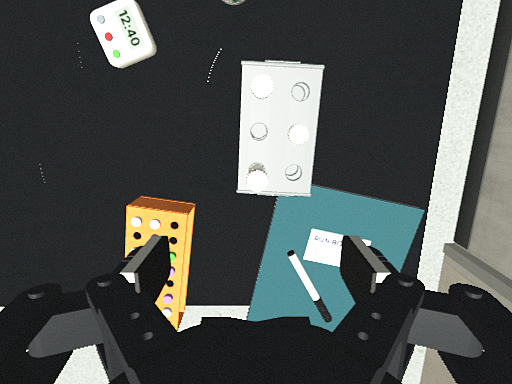

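The tall cap shows at about (257,180), within 4 px of the prediction (255,184). I'll take its centroid by threshold, then grasp.

Run:
```python
from h import *
import pickle
np.set_printoptions(precision=4,suppress=True)
c=pickle.load(open("w1.pkl","rb")); f=cv2.imread("pics/w1.png")
m=(f[60:200,235:330].min(2)>246).astype(np.uint8)
n,l,s,ce=cv2.connectedComponentsWithStats(m)
for i in range(1,n):
    if s[i,4]>60:
        u=(ce[i][0]+235,ce[i][1]+60); print(s[i],u,[atz(c,u,z) for z in(.123,.102,.081)])
```

```text
[  3   5   9 125 233] (np.float64(240.75536480686696), np.float64(130.00429184549358)) [array([ 0.479 , -0.2609,  0.123 ]), array([ 0.478 , -0.2619,  0.102 ]), array([ 0.477, -0.263,  0.081])]
[ 15  14  24  24 421] (np.float64(261.6698337292162), np.float64(85.27790973871734)) [array([ 0.4987, -0.221 ,  0.123 ]), array([ 0.4992, -0.219 ,  0.102 ]), array([ 0.4997, -0.217 ,  0.081 ])]
[ 54  64  21  21 316] (np.float64(298.7278481012658), np.float64(134.17088607594937)) [array([ 0.5343, -0.2649,  0.123 ]), array([ 0.5374, -0.2662,  0.102 ]), array([ 0.5406, -0.2676,  0.081 ])]
[ 10 111  25  22 360] (np.float64(256.80555555555554), np.float64(181.30833333333334)) [array([ 0.4943, -0.3109,  0.123 ]), array([ 0.4944, -0.3158,  0.102 ]), array([ 0.4945, -0.3206,  0.081 ])]
```

Run:
```python
from h import *
import pickle
np.set_printoptions(precision=4,suppress=True)
p=[.4936,-.3121]
robot.set_gripper(.05)
robot.line_to(p+[.22],vel=.2)
print(robot.line_to(p+[.164],vel=.06,guard=6))
print(robot.observe()["tool_pos"],robot.observe()["ft_force"])
robot.set_gripper(.0)
o=robot.observe();print(o["gripper_width"],o["ft_force"],o["time"])
if o["gripper_width"]>.012:
    robot.line_to(p+[.38],vel=.12)
    c=cal("wrist"); pickle.dump((c,robot.observe()),open("w2.pkl","wb")); f=robot.grab_frame("wrist"); s=robot.grab_frame("side")
    cv2.imwrite("pics/w2.png",f);cv2.imwrite("pics/s2.png",s)
    o=robot.observe();print(o["gripper_width"],o["ft_force"],o["tool_pos"],o["time"])
    big=np.zeros((600,800,3),np.uint8); big[:384,:400]=f[:,56:456]; big[:384,400:]=s[:,112:512]
    cv2.imwrite("pics/v2.png",big[:384])
```

```text
False
[ 0.4938 -0.3123  0.1645] [0.1578 0.3241 0.3632]
0.01974603367054304 [-0.6721  0.2924  4.0528] 4.3167
0.01971482189791076 [-0.5938  0.2062  0.3404] [ 0.4935 -0.312   0.3795] 6.3667
```

View pics/v2.png

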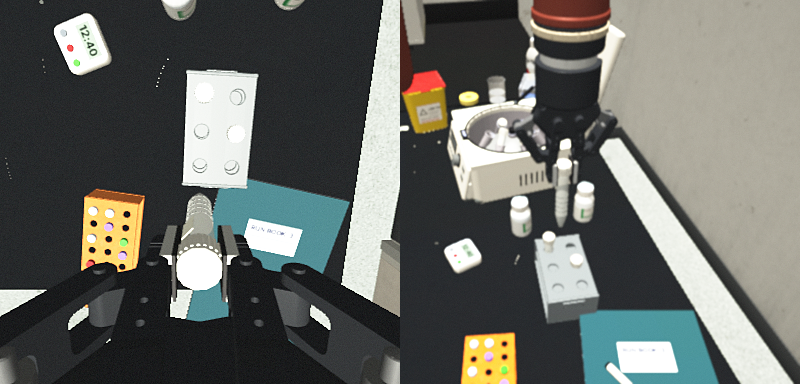

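The tube is held between the pads and the hole is empty. Next I'll measure its axis in the hand, from enlarged wrist and side crops.

Run:
```python
from h import *
import pickle
np.set_printoptions(precision=2,suppress=True)
c,o=pickle.load(open("w2.pkl","rb")); f=cv2.imread("pics/w2.png"); s=cv2.imread("pics/s2.png")
z=lambda i,x,y,w,h:cv2.resize(i[y:y+h,x:x+w],None,fx=6,fy=6,interpolation=cv2.INTER_CUBIC)
cv2.imwrite("pics/v3.png",np.hstack([z(f,222,190,66,100),z(s,242,135,64,100)]))
x,y,zz=o["tool_pos"]
P=[[.4936,-.312,.2215+h] for h in(.117,.101,.022,.0)]
print(proj(c,P),proj(cal("side"),P))
```

```text
[[254.76 274.58]
 [254.77 256.89]
 [254.81 206.71]
 [254.82 198.5 ]] [[276.01 162.9 ]
 [275.55 172.44]
 [273.51 214.6 ]
 [273.   225.08]]
```

View pics/v3.png

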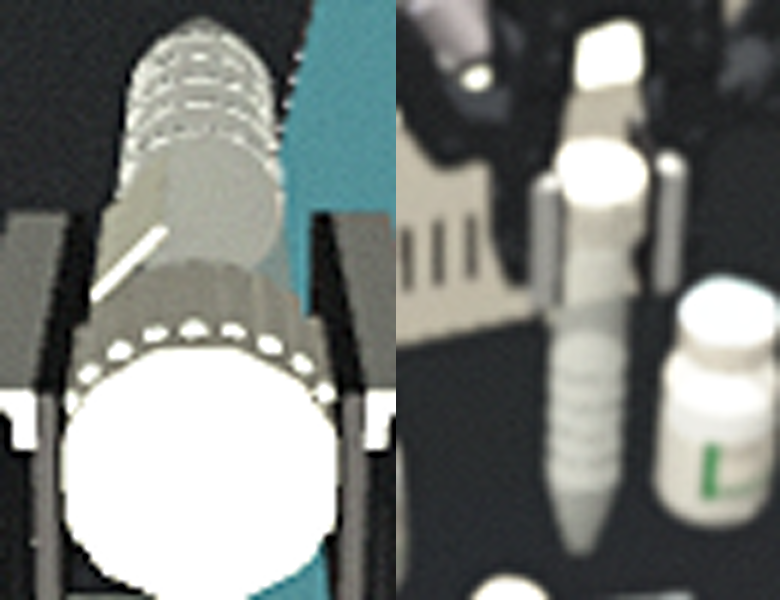

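Run:
```python
from h import *
import pickle
np.set_printoptions(precision=4,suppress=True)
R=toolR(-60); tgt=MOUTH+SZ*(.05+.158)-R@[.001,0,0]; pre=tgt+SZ*.05
robot.line_to(list(pre),vel=.15,rotation=list(rpy(R)))
robot.line_to(list(tgt),vel=.08)
robot.pause(.3)
c=cal("wrist"); o=robot.observe(); pickle.dump((c,o),open("w3.pkl","wb")); f=robot.grab_frame("wrist"); s=robot.grab_frame("side"); t=robot.grab_frame("top")
for n,i in(("w3",f),("s3",s),("t3",t)): cv2.imwrite(f"pics/{n}.png",i)
print(o["tool_pos"],o["tcp_rot"],tgt,rpy(R),o["ft_force"],o["gripper_width"],o["time"],o["q"])
P=[MOUTH,MOUTH+SZ*.05,MOUTH+SZ*.167,[*AX,.123]]
for n,cc in(("w",c),("s",cal("side")),("t",cal("top"))): print(n,proj(cc,P).round(1).tolist())
z=lambda i,x,y,w,h,k:cv2.resize(i[y:y+h,x:x+w],None,fx=k,fy=k,interpolation=cv2.INTER_CUBIC)
a=z(s,150,70,130,125,3)[:375]; b=z(t,110,140,130,125,3)
cv2.imwrite("pics/v4.png",np.hstack([np.vstack([a,np.zeros((9,390,3),np.uint8)]),f[:,100:490]]))
cv2.imwrite("pics/v4t.png",b)
```

```text
[0.4619 0.1155 0.2862] [153.4098 -14.4563 114.1639] [0.4618 0.1157 0.2859] [153.4349 -14.4775 114.1749] [-0.4491  0.0724  0.8678] 0.020140565492670147 10.35 [-15.5613 -39.1221 -37.2697  78.7471  27.2429  56.8968]
w [[254.6, 182.6], [254.6, 196.5], [254.5, 271.1], [213.2, 217.4]]
s [[235.0, 123.4], [229.9, 113.2], [216.1, 85.4], [224.1, 127.8]]
t [[156.5, 188.7], [158.7, 191.7], [165.0, 200.3], [171.3, 202.1]]
```

View pics/v4.png

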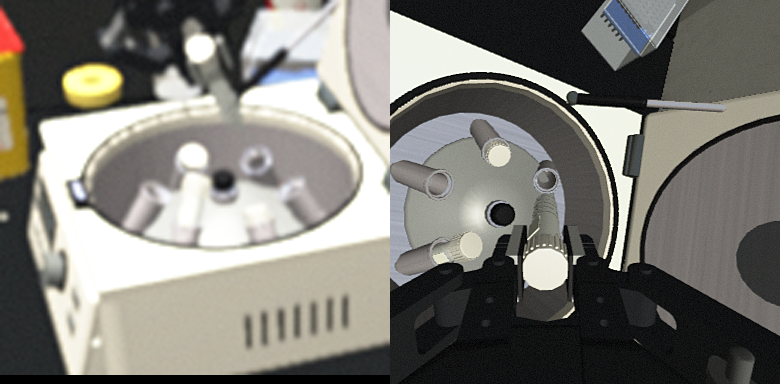

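Side crop: the sleeve mouth is at full-frame (235.3,122.7), predicted (235,123.4). In the wrist view the mouth, tube and cap line up, all with about the same 2–3 px bias. I'll zoom in once to check the tip.

Run:
```python
from h import *
f=cv2.imread("pics/w3.png"); s=cv2.imread("pics/s3.png"); t=cv2.imread("pics/t3.png")
z=lambda i,x,y,w,h,k:cv2.resize(i[y:y+h,x:x+w],None,fx=k,fy=k,interpolation=cv2.INTER_CUBIC)
cv2.imwrite("pics/v5.png",np.hstack([z(f,225,160,66,75,6)[:450],z(s,200,75,60,75,6)[:450]]))
```

```text
(no output)
```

View pics/v5.png

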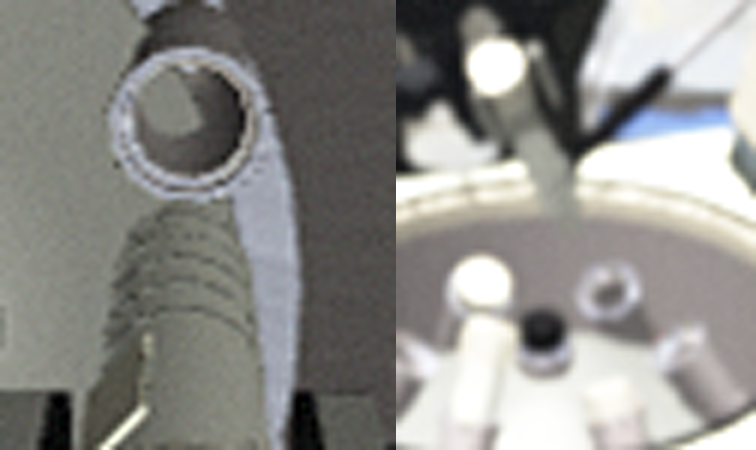

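Everything agrees to within about 1.5 mm. I'll apply a small half-correction toward the wrist-camera residual and move in to 10 mm.

Run:
```python
from h import *
np.set_printoptions(precision=4,suppress=True)
R=toolR(-60); tgt=MOUTH+SZ*(.0105+.1583)-R@[.001,0,0]+R@[.0004,.0008,0]
print(robot.line_to(list(tgt),vel=.05,guard=5))
robot.pause(.5)
c=cal("wrist"); o=robot.observe(); f=robot.grab_frame("wrist"); s=robot.grab_frame("side")
print(o["tool_pos"]-tgt,o["tcp_rot"]-rpy(R),o["ft_force"],o["gripper_width"],o["time"])
P=[MOUTH,MOUTH+SZ*.0105,MOUTH+SZ*.1275]
for n,cc in(("w",c),("s",cal("side"))): print(n,proj(cc,P).round(1).tolist())
z=lambda i,x,y,w,h,k:cv2.resize(i[y:y+h,x:x+w],None,fx=k,fy=k,interpolation=cv2.INTER_CUBIC)
cv2.imwrite("pics/v6.png",np.hstack([z(f,225,160,66,75,6),z(s,195,75,60,75,6)]))
```

```text
False
[ 0.     -0.      0.0001] [-0.0031  0.0049 -0.0025] [ 0.0982 -0.2726 -0.7716] 0.019820068504896014 11.9333
w [[253.9, 193.7], [253.9, 197.1], [253.1, 272.1]]
s [[235.0, 123.4], [233.9, 121.3], [221.1, 95.4]]
```

View pics/v6.png

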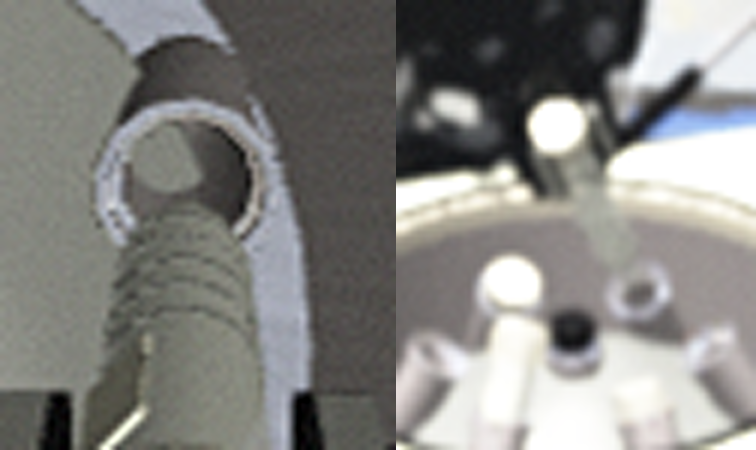

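The mouth and tube remain collinear in both views. The tip has low contrast in the side view, so I'll average frames and stretch the contrast to check the gap.

Run:
```python
from h import *
av=lambda n:np.mean([robot.grab_frame(n).astype(float) for _ in range(8)],0)
s=av("side");f=av("wrist")
def z(i,x,y,w,h,k):
    c=i[y:y+h,x:x+w]; c=np.clip((c-60)*1.5,0,255).astype(np.uint8); return cv2.resize(c,None,fx=k,fy=k,interpolation=cv2.INTER_CUBIC)
a=z(s,215,90,32,40,14); b=z(f,238,170,32,40,10)
# mark predicted tip, mouth with 1px crosses
c=cal("side")
for d,col in((0,(0,0,255)),(.0105,(0,255,0)),(.0205,(255,0,0))):
    u=proj(c,MOUTH+SZ*d)[0]; cv2.circle(a,tuple(int(v) for v in ((u-[215,90]+.5)*14)),3,col,-1)
b=np.vstack([b,np.zeros((160,320,3),np.uint8)])
cv2.imwrite("pics/v7.png",np.hstack([a,b])); print(robot.observe()["time"])
```

```text
12.8333
```

View pics/v7.png

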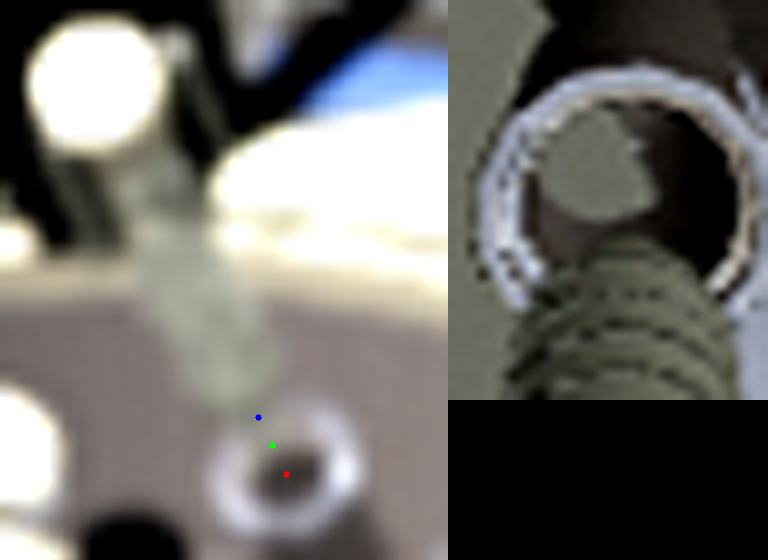

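Run:
```python
from plant import robot
o=robot.observe();print(o["gripper_width"],o["ft_force"],o["time"]);robot.job_done()
```

```text
0.01992292666965262 [-0.23284342  0.86229771 -0.64305   ] 12.8333
the job is handed in; nothing more can be done
```

The tall tube is held in line with the empty sleeve opposite the lone tube, its tip about 10 mm out from the mouth. I handed the job in at 12.8 s. I gripped it by the cap and lifted it straight out of the rack. I then carried it above the bottles and the rim and lowered it along the sleeve's axis.

**Alignment:** In both the side and wrist views, the tube's axis and the sleeve mouth line up to about 1–1.5 mm. That is within the calibration error.

**Contact:** The grip was steady at 19.9 mm and the force on the tool stayed under about 1 N. The sleeve mouth still matched its original position in the side view, so the rotor had not turned.

**Less certain:**
- **Gap:** The translucent tip was hard to see in the side view. The 10 mm comes mainly from the arm's position, and the picture of the tip overlapping the flange only roughly confirms it.
- **Wrist camera:** It read about 2–3 mm off the fixed cameras for the rack tube, the tube in the gripper and the sleeve mouth alike. I treated this as a calibration offset and applied only a small correction, under 1 mm.
- **Other tubes and bottles:** I did not take a last picture of the rack or bottles. They looked undisturbed right after the lift, and the carry passed well above them.

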